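Stand a fallen splash shield back on its foot

TASK

The small clear splash shield with blue trim has fallen onto its screen, so that its white foot stands up in the air. Without gripping, lifting or dragging it away, push the foot over with the fingertips so that the shield tips back upright about where it lies, then press down firmly (about 10 N) with the fingertips on the round blue mark on the foot so that its grip pads take hold, and finish while still pressing. Leave the weight, jar, beaker, dropper bottle and tape where they are.

Things in the scene. Friction and masses are not known exactly. Their poses are not given: they have to be found in the camera images.
- shield: L-shaped splash shield, 180 mm wide along its y, 0.37 to 0.63 kg. Origin: middle of the outer corner edge where foot and screen meet, on which it tips; it lies on the worktop fallen or upright. Screen along own +x, foot along own +z. Fallen: +z up, +x level, away from the robot within 30 degrees. Upright: +x straight up, foot pointing back to the robot.
- foot_edge (a point): middle of the foot's free edge on its inner face. The foot is a white slab 100 mm long, 12 mm thick: sole at own x = 0, inner face at x = 12 mm. Fallen, it stands 100 mm tall, inner face to the screen. About 2 N here in own -x (from screen to foot) tips the shield; past some 40 degrees it falls onto its sole by itself. Axes as the shield's.
- screen_edge (a point): middle of the screen's free edge, 140 mm from the corner edge; clear pane with blue trim, 8 mm thick, its outer face at own z = 0, on the worktop when fallen. Upright, this edge is the top. Blue 18 mm brackets fill the inside corner at both ends. Axes as the shield's.
- press_mark (a point): centre of the round blue mark, 32 mm across, on the foot's inner face (the upper face once it stands), in the middle of the width, 60 mm from the corner edge; the place to press. Its axes are the shield's.
- weight: small brass check weight, 22 mm across, 30 mm tall, standing on the worktop, origin at the centre of its underside; a bystander
- jar: low round clear jar, 59 mm across, 25 mm tall, standing on the worktop, origin at the centre of its underside; a bystander
- beaker: glass beaker, 70 mm across, 86 mm tall, standing on the worktop, origin at the centre of its underside; a bystander
- dropper: brown dropper bottle, 33 mm across, 94 mm tall, standing on the worktop, origin at the centre of its underside; a bystander
- tape: roll of tape lying flat, 82 mm across, 19 mm tall, standing on the worktop, origin at the centre of its underside; a bystander
Mind the look-alikes: they are no part of the job. What is shaped like the shield but purple is not meant.

How it is judged (in metres and radians):
At the end, for the whole second after the job is handed in: the shield stands upright on its sole (within 0.06 rad), at rest, its corner edge within 80 mm of where it lay; the fingertips press low on the foot, within 30 mm of the centre of the round mark, with 4 to 40 N; the bystanders are within 30 mm of where they stood (angle between shield's own x axis and vertical below 0.06 rad and height (world z) of shield below 0.008 m and distance of shield from where it was at the start of the episode below 0.08 m and linear speed of shield below 0.02 m/s and contact force between the fingers and shield between 4 and 40 N and x of the grasp point in the frame of shield between 0.02 and 0.09 m and horizontal distance between the grasp point and press_mark below 0.03 m and not (distance of weight from where it was at the start of the episode above 0.03 m) and not (distance of jar from where it was at the start of the episode above 0.03 m) and not (distance of beaker from where it was at the start of the episode above 0.03 m) and not (distance of dropper from where it was at the start of the episode above 0.03 m) and not (distance of tape from where it was at the start of the episode above 0.03 m)); the arm keeps its last pose, push and grip.
It fails at once if the shield is lifted: its corner edge leaves the worktop by more than 20 mm (height (world z) of shield above 0.02 m).
It fails at once if the shield is dragged more than 120 mm (distance of shield from where it was at the start of the episode above 0.12 m).
It fails at once if a bystander is moved more than 30 mm (distance of any of weight, jar, beaker, dropper, tape from where it was at the start of the episode above 0.03 m).
It also fails if it takes over 40 s, if anything falls off the work surface, if the arm or the gripper's body presses on something with over 40 N, if the wrist force passes 120 N, or if a joint passes its speed limit or range.

ROBOT

A 6-joint arm with a two-finger parallel gripper is mounted at the origin on the work surface; the furniture and walls round the work are solid. World frame = base frame: x ahead of the robot, y to its left, z up, the work surface at z = 0. Lengths are in m, angles in degrees, forces in N, time in s.
With the tool pointing down it reaches from about 0.35 to 0.775 m from the base axis. Payload 5.5 kg.
Tool frame: the origin (TCP) lies midway between the tips of the shut fingers; the grasp point (between the pads) lies tcp_to_grasp behind it (tcp_to_grasp is the distance from the TCP to the grasp point, in m); z points along the fingers, y is the direction in which the jaws open and shut (so a half turn about z gives the same grasp; the last joint's range is limited). The gripper opens to 85 mm and grips with 20 to 120 N. Pads are 22 mm wide; open, the fingers measure 114 mm over their backs; the gripper's body (76 mm by 85 mm) begins 54 mm behind the grasp point. The pads swing forward as they close: fully open they stand 13 mm farther back than shut.
Start: joints at [-79.274, 17.945, 2.641, 74.691, 0, 82.002], TCP at [0.185, -0.545, 0.231] pointing down, gripper open.
Joint ranges: [-158.12, 158.12], [-49.38, 96.58], [-58.88, 72.47], [-126.05, 133.96], [-84.25, 85.87], [-180, 180]. Speed limits (degrees/s): [147.25, 147.25, 180, 180, 180, 180].

INTERFACE

Orientations are given as [roll, pitch, yaw] about the fixed x, y, z axes, in that order (R = Rz(yaw) Ry(pitch) Rx(roll)).
In Python, from station import get_state, read_camera, camera_model, sign_off, tcp_to_grasp gives the robot as it stands. The module is installed in compiled form; this text tells all that it offers.
- The arm moves only by the shell command python3 -m inch 'ROWS' [FORCE]. ROWS is JSON, a list of rows, each a list of 5 numbers: the finger opening in mm, from 0 to 85.4, then the shift along the tool's x, y, z in mm, then the turn about the tool's z in rad. In form: [[jaw, x, y, z, twist], ...]. A call has 1 to 5 rows; each row is the pose to reach, as a shift and turn from the pose measured when the call began, along the tool's axes at that moment; what a row does not reach only later rows make up. A row lasts 1/8 s, in which the tool goes at most 62.5 mm and 10.7 degrees, less where a joint would pass 70% of its speed; a pose out of reach is approached as far as the arm can. A call with a gripper value outside its range is refused whole. The fingers move at their own pace and stop on an object; FORCE is the grip in N (left out, the last holds). Time passes only in rows, so rows that repeat a pose let the fingers close. It gives the time, the measured TCP pose, the force and the opening at its end, in the units of the state.
- get_state(): the state, without advancing time (a new reading comes with each control period).
- read_camera(name): name is "scene" or "top" or "wrist"; returns the picture (420x560x3 uint8, red, green, blue); there is no depth.
- camera_model(name): a dict with "intrinsics" (3x3 intrinsics, pixels), "world_to_cam" (4x4, takes a point from world to camera coordinates). Camera axes: x right, y down, z forward; pixel columns grow to the right and rows downward; lengths in m; the calibration is good to about 2 mm. A picture is of the moment at which its call begins: read the wrist's pose just before it. camera_model takes no time and is no camera call; for the wrist camera it gives the pose at the moment of the call.
- sign_off(): hands the job in, once; it reports no verdict.
The state is a dict: "time_s": time; "q": joint angles; "qd": joint speeds; "joint_torque": joint torques, N m; "position": TCP position; "tcp_rot": TCP orientation; "contact_force": force on the tool from outside, world axes, zero at the start; "ft_torque": the same for the moment, N m; "gripper_width": finger opening in m.
Only numpy, scipy, OpenCV 4.12 (cv2) and the standard library are available. Lean on these libraries where they do the work, as an engineer would, in place of code of your own. Each camera call takes 0.05 s, during which the arm holds its last target. There are 200 camera calls.

## Working session

There is one attempt and no reset: what is moved stays moved. The work goes in short steps, Python scripts to look and compute and a shell command to move; the robot and the scene stay as the last step left them, time stands still between calls to the robot, and variables do not carry over. Pictures are saved under pics/ and viewed, about 8 in all and at most 12, crops included, and the job is handed in when it is done.

```bash
mkdir -p pics
python3 - <<'E'
from station import *
import cv2,numpy as np
print(get_state(),tcp_to_grasp)
for n in("scene","top"):
    im=read_camera(n);cv2.imwrite(f"pics/{n}0.png",im[...,::-1]);m=camera_model(n);print(n,np.round(m["intrinsics"],1).tolist(),np.round(m["world_to_cam"],4).tolist())
E
```

```text
{'time_s': 0.0, 'q': array([-7.92732820e+01,  1.79906583e+01,  2.57761542e+00,  7.46920028e+01,
       -1.03847062e-03,  8.19995124e+01]), 'qd': array([-0.0734387 , -0.06770126,  0.02602562,  0.06974638, -0.0330779 ,
       -0.03249566]), 'joint_torque': array([-1.28186235e-03, -4.80622852e+01,  2.98533618e+01,  1.93934399e-02,
       -8.84276255e-05,  2.72478573e-06]), 'position': array([ 0.18448064, -0.54405691,  0.2304149 ]), 'tcp_rot': array([-1.79895832e+02, -1.35920478e-02,  1.87271942e+01]), 'contact_force': array([ 0.1830324 , -0.34149746, -0.12649343]), 'ft_torque': array([ 0.02443001,  0.00771863, -0.00269852]), 'gripper_width': 0.08570627228060512} 0.0187
scene [[382.0, 0.0, 277.9], [0.0, 382.0, 209.2], [0.0, 0.0, 1.0]] [[-0.8349, -0.5503, -0.0112, 0.4523], [-0.3078, 0.4835, -0.8194, 0.2335], [0.4564, -0.6807, -0.5731, 1.0799], [0.0, 0.0, 0.0, 1.0]]
top [[462.3, 0.0, 280.0], [0.0, 462.3, 207.0], [0.0, 0.0, 1.0]] [[0.0077, -0.9999, 0.0091, -0.0115], [-0.993, -0.0087, -0.1174, 0.5449], [0.1175, -0.0081, -0.993, 1.6328], [0.0, 0.0, 0.0, 1.0]]
```

View pics/scene0.png

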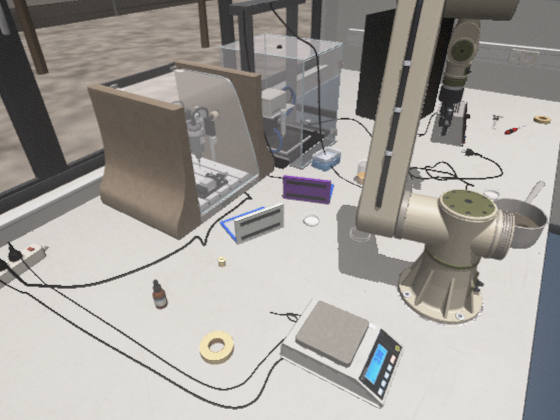

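View pics/top0.png

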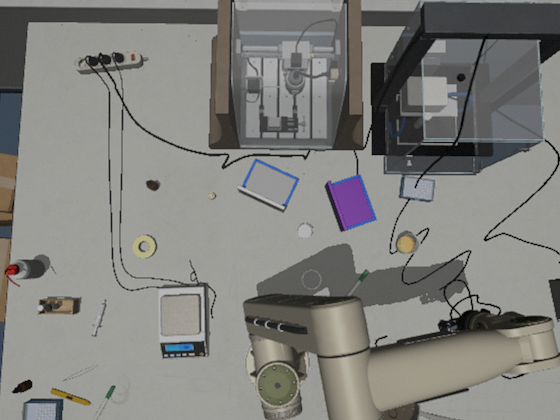

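```bash
cat > h.py <<'E'
from station import *
import cv2,numpy as np
def ray(n,uv,z,m=None):
    m=m or camera_model(n);K=m["intrinsics"];T=np.array(m["world_to_cam"]);R=T[:3,:3];c=-R.T@T[:3,3]
    d=R.T@np.linalg.inv(K)@np.array([uv[0],uv[1],1.]);return c+d*(z-c[2])/d[2]
def proj(n,p,m=None):
    m=m or camera_model(n);T=np.array(m["world_to_cam"]);q=m["intrinsics"]@(T@np.r_[p,1])[:3];return q[:2]/q[2]
E
python3 - <<'E'
from h import *
im=cv2.imread("pics/top0.png");hsv=cv2.cvtColor(im,cv2.COLOR_BGR2HSV)
b=cv2.inRange(hsv,(105,120,60),(125,255,255));b[:150]=0;b[220:]=0;b[:,:220]=0;b[:,310:]=0
p=cv2.findNonZero(b);print(len(p));r=cv2.minAreaRect(p);q=cv2.boxPoints(r);print(r)
for u in q: print(u,ray("top",u,.008).round(4))
a=cv2.resize(im[145:225,220:320],None,fx=6,fy=6,interpolation=cv2.INTER_CUBIC)
s=cv2.imread("pics/scene0.png");c=cv2.resize(s[190:250,210:310],None,fx=6,fy=6,interpolation=cv2.INTER_CUBIC)
cv2.imwrite("pics/a.png",cv2.resize(np.vstack([a,c]),None,fx=.7,fy=.7))
E
```

```text
208
((270.27911376953125, 182.01388549804688), (48.32453536987305, 30.654264450073242), 25.463348388671875)
[241.8743  185.46397] [0.6261 0.1332 0.008 ]
[255.05362 157.78746] [0.7302 0.0863 0.008 ]
[298.68393 178.5638 ] [ 0.6537 -0.0754  0.008 ]
[285.5046  206.24031] [ 0.5507 -0.0275  0.008 ]
```

View pics/a.png

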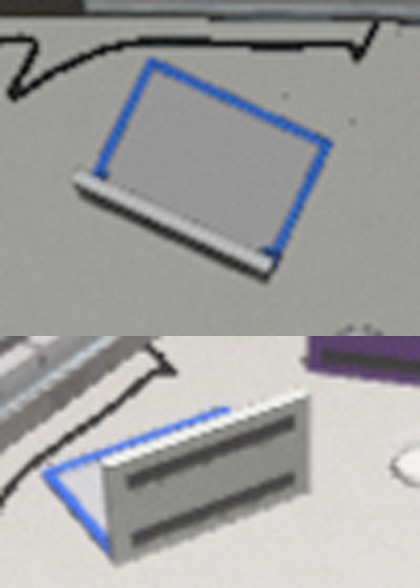

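Run:
```python
from h import *
T=lambda x,y:(220+x/4.2-.4,145+y/4.2-.4)
S=lambda x,y:(210+x/4.2-.4,190+(y-336)/4.2-.4)
fl,fr=ray("top",T(152,60),.008),ray("top",T(330,143),.008)
il,ir=ray("top",T(82,169),.1),ray("top",T(277,259),.1)
ol,or_=ray("top",T(73,182),.1),ray("top",T(270,272),.1)
bl,br=ray("scene",S(118,563),0),ray("scene",S(310,492),0)
tl,tr=ray("scene",S(101,464),.1),ray("scene",S(308,393),.1)
for n,v in zip("fl fr il ir ol or bl br tl tr".split(),(fl,fr,il,ir,ol,or_,bl,br,tl,tr)):print(n,v.round(4))
for a,b in((fl,fr),(il,ir),(ol,or_),(bl,br),(tl,tr)):
    d=a-b;print(np.linalg.norm(d),np.degrees(np.arctan2(-d[0],d[1])),((a+b)/2).round(4))
# wires/ enclosure fronts
print(ray("top",(280,152),0.05),ray("top",(210,196),.0),ray("top",(350,190),.0),ray("top",(305,230),.02))
```

```text
fl [0.7261 0.0835 0.008 ]
fr [ 0.6534 -0.0735  0.008 ]
il [0.613  0.1358 0.1   ]
ir [ 0.5395 -0.0258  0.1   ]
ol [0.6021 0.1431 0.1   ]
or [ 0.5287 -0.0201  0.1   ]
bl [0.6088 0.1398 0.    ]
br [ 0.5309 -0.0185  0.    ]
tl [0.611 0.146 0.1  ]
tr [ 0.5315 -0.017   0.1   ]
0.17298438926156606 -24.835801721857337 [0.6897 0.005  0.008 ]
0.1775270896498722 -24.45104169673294 [0.5763 0.055  0.1   ]
0.17888043788907856 -24.210028072953694 [0.5654 0.0615 0.1   ]
0.17638722580929211 -26.20017597766757 [0.5698 0.0607 0.    ]
0.18135580428968573 -25.983835258459084 [0.5712 0.0645 0.1   ]
[ 0.74282841 -0.00548806  0.05      ] [0.58711405 0.25023149 0.        ] [ 0.61410909 -0.26541233  0.        ] [ 0.46350404 -0.0981142   0.02      ]
```

```bash
python3 -m inch '[[0,60,-41,0,-0.17],[0,119,-83,0,-0.34],[0,179,-124,0,-0.51],[0,238,-166,0,-0.68],[0,238,-166,0,-0.7]]' 30
```

```text
time_s: 0.72
position: [0.3574, -0.3079, 0.2306]
tcp_rot: [-179.9, -0.1, 59.0]
contact_force: [0.8, -0.6, 0.6]
gripper_width: -0.0001
```

```bash
python3 -m inch '[[0,54,5,0,-0.17],[0,108,11,0,-0.34],[0,162,16,0,-0.51],[0,216,21,0,-0.68],[0,270,27,0,-0.85]]'
```

```text
time_s: 1.35
position: [0.5202, -0.0886, 0.2308]
tcp_rot: [-180.0, -0.1, 108.1]
contact_force: [0.9, -0.9, -0.2]
gripper_width: -0.0002
```

```bash
python3 -m inch '[[0,19,26,0,-0.17],[0,38,52,0,-0.34],[0,57,78,0,-0.51],[0,76,105,0,-0.68],[0,93,131,0,-0.82]]'
python3 - <<'E'
from h import *
print(camera_model("wrist"),get_state()["position"],get_state()["tcp_rot"])
w=read_camera("wrist");s=read_camera("scene");t=read_camera("top")
for n,i in(("w",w),("s",s),("t",t)):cv2.imwrite(f"pics/{n}1.png",i[...,::-1])
cv2.imwrite("pics/b.png",np.hstack([w[...,::-1],cv2.resize(s[140:280,180:340],None,fx=1.5,fy=3)])if 0 else w[...,::-1])
E
```

```text
time_s: 1.98
position: [0.6161, 0.0415, 0.2304]
tcp_rot: [179.9, -0.2, 155.3]
contact_force: [0.1, 0.5, 0.5]
gripper_width: 0.0001
{'intrinsics': array([[301.6657433 ,   0.        , 276.42120421],
       [  0.        , 301.6657433 , 208.64088618],
       [  0.        ,   0.        ,   1.        ]]), 'world_to_cam': array([[ 0.41695698,  0.90892565,  0.00102093, -0.29417445],
       [ 0.87743047, -0.40280162,  0.26051223, -0.55650414],
       [ 0.23719748, -0.1077266 , -0.96547001,  0.23697296],
       [ 0.        ,  0.        ,  0.        ,  1.        ]])} [0.61613618 0.04147879 0.23038112] [ 1.79923602e+02 -1.65099528e-01  1.55339796e+02]
```

View pics/w1.png

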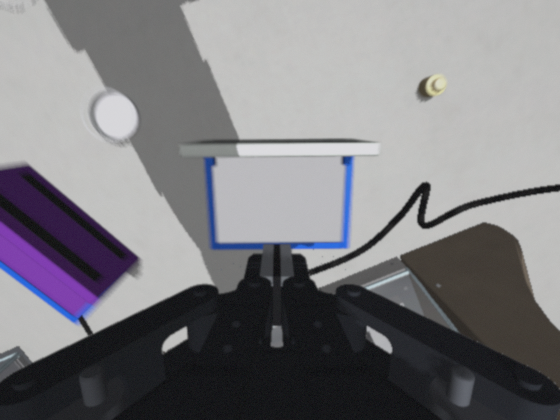

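Run:
```python
from h import *
for u in((183,156),(379,156),(181,143),(379,141),(212,248),(350,246)):
    z=.1 if u[1]<200 else .008
    p=ray("wrist",u,z); s=get_state();y=np.radians(155.3);d=p-s["position"]
    print(u,p.round(4),"tool",(d[:2]@np.array([[np.cos(y),np.sin(y)],[np.sin(y),-np.cos(y)]]).T*1000).round(1))
```

```text
(183, 156) [ 0.5421 -0.0173  0.1   ] tool [ 42.6 -84.2]
(379, 156) [0.6161 0.1423 0.1   ] tool [42.1 91.6]
(181, 143) [ 0.5314 -0.0132  0.1   ] tool [ 54.  -85.1]
(379, 141) [0.6037 0.1468 0.1   ] tool [55.2 90.5]
(212, 248) [ 0.6571 -0.0705  0.008 ] tool [-84.1 -84.5]
(350, 246) [0.7301 0.0934 0.008 ] tool [-81.9  94.8]
```

```bash
python3 -m inch '[[0,0,4,50,0],[0,0,4,100,0],[0,0,4,145,0],[0,0,4,145,0]]' 30; python3 -m inch '[[0,10,0,0,0],[0,20,0,0,0],[0,28,0,0,0],[0,34,0,0,0]]'
```

```text
time_s: 2.62
position: [0.6131, 0.0448, 0.0812]
tcp_rot: [-179.9, -0.7, 155.0]
contact_force: [-0.2, 0.0, 0.2]
gripper_width: 0.0002
time_s: 3.12
position: [0.5829, 0.0594, 0.083]
tcp_rot: [-179.9, -0.5, 155.0]
contact_force: [0.7, -0.0, 1.1]
gripper_width: -0.0
```

```bash
python3 -m inch '[[0,8,0,5,0],[0,16,0,10,0],[0,24,0,15,0],[0,30,0,18,0],[0,36,0,20,0]]' 30
python3 - <<'E'
from h import *
s=read_camera("scene");w=read_camera("wrist")
cv2.imwrite("pics/c.png",np.hstack([cv2.resize(s[130:270,170:330],(400,350)),cv2.resize(w,(400,350))])[...,::-1])
E
```

```text
time_s: 3.75
position: [0.5493, 0.0749, 0.0628]
tcp_rot: [-179.9, -0.6, 155.0]
contact_force: [-0.3, 0.1, -0.0]
gripper_width: 0.0002
```

View pics/c.png

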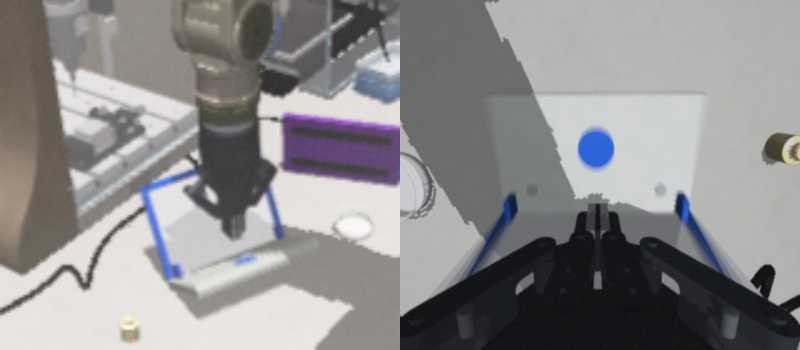

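```bash
python3 -m inch '[[0,0,0,0,0],[0,0,0,0,0]]' 30
python3 - <<'E'
from h import *
s=get_state();w=read_camera("wrist");sc=read_camera("scene")
hsv=cv2.cvtColor(w,cv2.COLOR_RGB2HSV);b=cv2.inRange(hsv,(100,120,60),(125,255,255))
n,l,st,c=cv2.connectedComponentsWithStats(b)
y=np.radians(s["tcp_rot"][2]);A=np.array([[np.cos(y),np.sin(y)],[np.sin(y),-np.cos(y)]])
for i in range(1,n):
    if st[i,4]>150:
        p=ray("wrist",c[i],.012);print(st[i],c[i],p,A@(p-s["position"])[:2]*1000)
print(s["position"],s["contact_force"])
cv2.imwrite("pics/d.png",np.hstack([cv2.resize(sc[130:270,170:330],(400,350)),cv2.resize(w,(400,350))])[...,::-1])
E
```

```text
time_s: 4.1
position: [0.5481, 0.0752, 0.0625]
tcp_rot: [-179.9, -0.7, 155.0]
contact_force: [-0.5, 1.1, -0.0]
gripper_width: -0.0001
[ 251  151   48   49 1857] [274.4173398  175.23317178] [0.51322748 0.08912176 0.012     ] [37.46906315 -2.11399275]
[  37  230  127  130 2166] [109.84302862 294.21468144] [ 0.54128382 -0.05508945  0.012     ] [ -48.83638939 -121.00638804]
[ 386  230  125  127 2141] [439.12190565 293.65063055] [0.64060428 0.16029459 0.012     ] [-47.96277761 116.17303532]
[0.54808742 0.07522267 0.06252632] [-0.46426928  1.11994648 -0.01038805]
```

View pics/d.png

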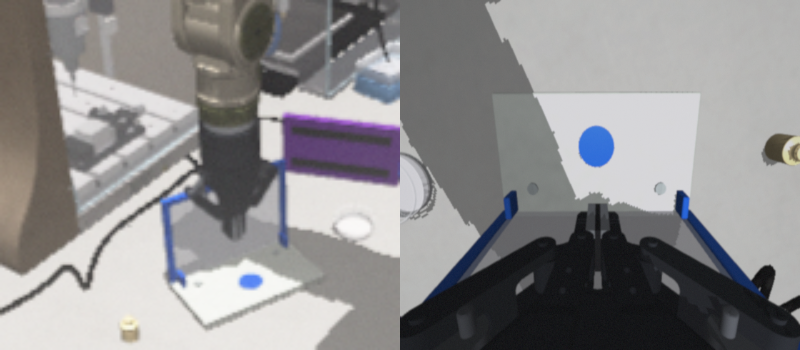

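```bash
python3 -m inch '[[0,20,-2,0,0],[0,41,-2,0,0],[0,41,-2,20,0],[0,41,-2,36,0],[0,41,-2,44,0]]'; python3 -m inch '[[0,0,0,0,0],[0,0,0,1,0]]'
```

```text
time_s: 4.82
position: [0.51, 0.0906, 0.0186]
tcp_rot: [-179.9, -0.7, 155.0]
contact_force: [-0.4, 0.5, 0.1]
gripper_width: 0.0002
time_s: 5.08
position: [0.5108, 0.0905, 0.0182]
tcp_rot: [-179.9, -0.6, 155.0]
contact_force: [-1.2, 0.2, 0.3]
gripper_width: -0.0001
```

```bash
python3 -m inch '[[0,0,0,3,0],[0,0,0,6,0],[0,0,0,7,0],[0,0,0,7,0]]'
```

```text
time_s: 5.58
position: [0.5111, 0.0906, 0.0121]
tcp_rot: [-179.9, -0.5, 155.0]
contact_force: [-1.7, -0.2, 6.8]
gripper_width: 0.0
```

```bash
python3 -m inch '[[0,0,0,1.5,0],[0,0,0,1.5,0],[0,0,0,1.5,0]]'
```

```text
time_s: 5.95
position: [0.5111, 0.0906, 0.012]
tcp_rot: [-179.9, -0.5, 155.0]
contact_force: [-5.0, 0.3, 12.9]
gripper_width: 0.0003
```

Run:
```python
from h import *
w=read_camera("wrist");sc=read_camera("scene");t=read_camera("top")
for i in range(10): read_camera("top")
s=get_state();print(s["time_s"],s["position"],s["contact_force"])
a=cv2.imread("pics/top0.png")[...,::-1]
cv2.imwrite("pics/e.png",np.hstack([cv2.resize(sc[130:270,170:330],(400,350)),cv2.resize(t[130:270,140:300],(400,350))])[...,::-1])
d=cv2.absdiff(a,t).max(2)
for n,(x,y) in dict(weight=(211,196),jar=(305,230),dropper=(152,185),tape=(145,246),beaker=(312,280)).items():print(n,d[y-10:y+10,x-10:x+10].mean())
```

```text
6.6 [0.51113273 0.0905712  0.01202434] [-3.92883877  0.1082498  12.58280825]
weight 6.86
jar 6.955
dropper 5.6825
tape 6.54
beaker 53.4125
```

View pics/e.png

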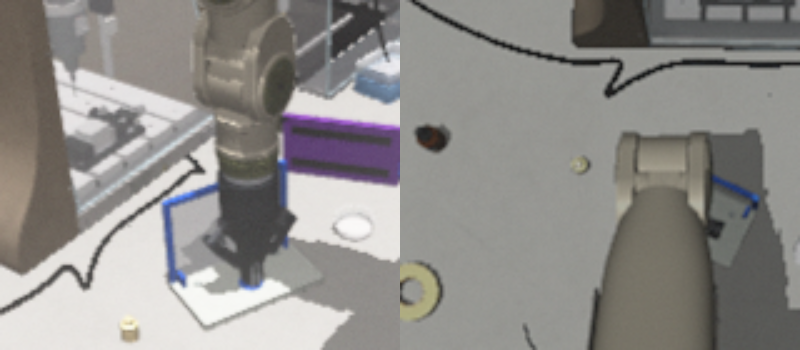

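```bash
python3 -c "from station import *;print(sign_off())"
```

```text
the job is handed in; nothing more can be done
None
```

I pushed the foot over with the shut fingertips, and the shield tipped upright onto its sole. I then pressed on the blue mark and handed the job in at about 6.6 s, still pressing.

- **Pressing:** the last reading was about 12.6 N downward plus about 4 N sideways, steady over 0.6 s. The fingertips were about 3 mm from the measured centre of the mark.
- **Shield:** it looks upright in the last pictures. From the mark's position, I put its corner edge within a few millimetres of where it lay. I did not measure its tilt angle.
- **Bystanders:** weight, jar, dropper bottle and tape look unchanged in the top view. The check for the beaker failed: the picture differs there, probably because the arm blocks the view. I don't know exactly where the beaker stood. The gripper passed over that area at about 230 mm and only came down at the shield, and I saw no sign of contact in the readings after each move.

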